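Make up the idler rebuild kit

ROBOT

A 6-joint arm with a two-finger parallel gripper is mounted at the origin on a cart in front of the work surface, level with it; the furniture and walls round the work are solid. World frame = base frame: x ahead of the robot, y to its left, z up, the work surface at z = 0. Lengths are in m, angles in rad, forces in N, time in s.
With the tool pointing down it reaches from about 0.325 to 0.775 m from the base axis. Payload 5.5 kg.
Tool frame: the origin (TCP) lies between the finger pads; the fingertips stand 8 mm ahead of it and the grasp point (between the pads) lies 11 mm behind it (tcp_to_tips is the distance from the TCP to the fingertips, in m); z points along the fingers, y is the line along which they close (so a half turn about z gives the same grasp; the last joint's range is limited). The gripper opens to 88 mm and grips with 3 to 60 N. Pads are 20 mm wide; open, the fingers measure 115 mm over their backs; the gripper's body (75 mm by 178 mm) begins 61 mm behind the grasp point.
Start: joints at [-1.172, 0.091, 1.231, -0, 1.82, -0.057], TCP at [0.264, -0.539, 0.231] pointing down, gripper open.
Joint ranges: [-2.87, 2.87], [-0.86, 2.18], [0.17, 2.46], [-1.51, 4.65], [0.06, 2.69], [-2.65, 2.65]. Speed limits (rad/s): [2.57, 2.57, 3.01, 3.14, 3.14, 3.14].

INTERFACE

Orientations are given as a unit quaternion [w, x, y, z].
In Python, from bench import * gives the robot as it stands. Calls block until the motion is done:
- move_to(position, orientation): joint-space move of the TCP to a pose.
- move_l(position, speed=0.15, orientation=None): straight line of the TCP; orientation=None keeps the orientation; speed is the mean speed in m/s.
- movej(angles): joint-space move.
- gripper_open() and close(): open the fingers fully, or close them until they stop; the grip force is fixed at half the most.
- hold(seconds).
- inverse_kinematics(position, orientation): joint angles nearest the present ones, or None.
- state(): the state.
- get_image(name): name is "side" or "top"; returns a dict with "frame" (420x560x3 uint8, blue, green, red), "depth" (420x560 float32, m along the optical axis (not along the pixel's ray), 0 where there is no reading), "camera_matrix" (3x3 intrinsics, pixels), "view" (4x4, takes a point from world to camera coordinates). Camera axes: x right, y up, looking along -z (the intrinsics and any distortion apply to the point x, -y, -z); pixel columns grow to the right and rows downward; lengths in m; the calibration is good to about 2 mm. A picture is of the moment at which its call begins.
A pose or a line that the arm cannot do raises IKError and nothing moves.
- job_done(): hands the job in; it is judged then, once.
The state is a dict: "time": time; "joint_pos": joint angles; "dq": joint speeds; "joint_torque": joint torques, N m; "ee_pos": TCP position; "ee_rot": TCP orientation; "ft_force": force on the tool from outside, world axes, zero at the start; "moment": the same for the moment, N m; "finger_gap": finger opening in m; "finger_force": force on a finger pad.
Only numpy, scipy, OpenCV 4.12 (cv2) and the standard library are available. Lean on these libraries where they do the work, as an engineer would, in place of code of your own. Each camera call takes 0.05 s, during which the arm holds its last target. There are 200 camera calls.

TASK

Make up the kit for rebuilding the belt idler: put the large ball bearing over the spigot of the kit tray, and seat the grooved pulley in the large round nest, the flanged bush (flange down) in the small round nest and the large bolt (head down) in the hexagonal nest, each fully down and level. The smaller bearing and the smaller bolt look alike but belong to another job: leave them standing where they are.

Things in the scene. Friction and masses are not known exactly. Their poses are not given: they have to be found in the camera images.
- bearing_mid (a point): large sealed ball bearing lying flat: steel ring 52 mm outside, 15 mm high, bore 25 mm, black seals. The point is its centre, half-way up (7.5 mm above its underside); z is its axis. Grasp it across the outside.
- pulley_mid (a point): light-metal V-belt pulley lying flat: rim 62 mm outside and 22 mm high with a V groove round it, hub 30 mm across standing 4 mm above the rim (26 mm in all), bore 20 mm. The point is on its axis, 13 mm above its underside; z is its axis. Grasp it across the rim.
- bush_mid (a point): bronze bush standing on its flange: flange 40 mm across and 5 mm thick at the bottom, sleeve 26 mm outside above it, 32 mm high in all, bore 18 mm. The point is on its axis, 16 mm above its underside; z is its axis, up. Grasp it by the sleeve.
- bolt_mid (a point): large steel bolt standing on its hexagonal head: head 30 mm across flats (35 mm across corners) and 13 mm high at the bottom, shank 20 mm thick above it, 60 mm high in all. The point is on its axis, 30 mm above its underside; z is its axis, up. Grasp it by the shank.
- small_bearing_mid (a point): smaller ball bearing that belongs to another job and stays where it is: 35 mm outside, 11 mm high, bore 15 mm, like the large one but two thirds its size. The point is its centre, 5.5 mm above its underside.
- small_bolt_mid (a point): smaller bolt that belongs to another job and stays where it is, standing on its head: head 19 mm across flats and 8 mm high, shank 12 mm, 44 mm high in all. The point is on its axis, 22 mm above its underside.
- bearing_nest_seat (a point): nest for the large bearing: a fixed flat grey plastic block 84 mm square with a steel spigot in its middle, 17 mm thick, 22 mm high, its top 8 mm tapering to 9 mm. The bearing goes over it and lies on the block. The point is at the spigot's foot, level with the block's top, 18 mm above the bench; z up. The four nest blocks lie two by two, 86 mm apart, in a fixed tray 190 mm square, rim 14 mm high.
- pulley_nest_seat (a point): nest for the pulley: grey block with a round pocket 72 mm across and 8 mm deep (the largest pocket), its mouth chamfered 3 mm. The point is the centre of the pocket's floor, 18 mm above the bench (block top 26 mm above the bench); x and y run along the block's sides, z up.
- bush_nest_seat (a point): nest for the bush: grey block with a round pocket 50 mm across and 8 mm deep, mouth chamfered 3 mm. The point is the centre of the pocket's floor, 18 mm above the bench (block top 26 mm above the bench); x and y run along the block's sides, z up.
- bolt_nest_seat (a point): nest for the large bolt: grey block with a hexagonal pocket 43 mm across flats and 8 mm deep, mouth chamfered 3 mm, wide enough for the head at any turn. The point is the centre of the pocket's floor, 18 mm above the bench (block top 26 mm above the bench); x and y run along the block's sides, z up.
There are look-alikes about, which are no part of the job. What is shaped like the part that bears pulley_mid but red or yellow is not meant.

How it is judged:
By the outcome, as a careful person would: the job done as asked, in the order asked, and still so for the second after the job is handed in, with the robot touching nothing.
It also fails if it takes over 102 s, if anything falls off the work surface, if the arm or the gripper's body presses on something with over 40 N, if the wrist force passes 120 N, or if a joint passes its speed limit or range.

## Working session

There is one attempt and no reset: what is moved stays moved. The work goes in short steps, each a Python script; the robot and the scene stay as the last script left them, time stands still between calls to the robot, and variables do not carry over. Pictures are saved under pics/ and viewed, at most 14 in all, crops included, and the job is handed in when it is done.

```bash
mkdir -p pics; ls; cat > h.py <<'E'
from bench import *
import numpy as np, cv2
def cloud(im):
    K=im["camera_matrix"];d=im["depth"];v,u=np.mgrid[:420,:560]
    p=np.stack([(u-K[0,2])/K[0,0]*d,-(v-K[1,2])/K[1,1]*d,-d,np.ones_like(d)],-1)
    return (p@np.linalg.inv(im["view"]).T)[...,:3]
E
python3 - <<'E'
from h import *
for n in("top","side"):
    im=get_image(n); np.savez(n+".npz",**{k:im[k] for k in im if isinstance(im[k],np.ndarray)})
    cv2.imwrite(f"pics/{n}0.png",im["frame"]); print(im.keys(),im["camera_matrix"],np.linalg.inv(im["view"])[:3])
    print((im["depth"]==0).mean())
print(state())
E
```

```text
pics
dict_keys(['frame', 'depth', 'camera_matrix', 'view']) [[406.06331969   0.         271.30911113]
 [  0.         406.06331969 206.99619647]
 [  0.           0.           1.        ]] [[ 0.01402163  0.98680094 -0.16132981  0.39070174]
 [-0.99975225  0.01104645 -0.01932377  0.10292765]
 [-0.01728659  0.16156079  0.98671135  1.03099037]]
0.003915816326530612
dict_keys(['frame', 'depth', 'camera_matrix', 'view']) [[492.18994007   0.         274.49704342]
 [  0.         492.18994007 205.41681176]
 [  0.           0.           1.        ]] [[-0.99430947  0.0382537  -0.09942505  0.45335846]
 [-0.10524567 -0.49723696  0.86120773  1.02083873]
 [-0.01649343  0.86677106  0.49843345  0.58519788]]
0.004043367346938775
{'time': 0.1, 'joint_pos': array([-1.17167007e+00,  9.17960642e-02,  1.23177764e+00,  1.30047295e-05,
        1.81980411e+00, -5.67206898e-02]), 'dq': array([ 3.83243071e-04, -2.58589184e-03, -2.32185367e-03, -3.20517427e-05,
        1.22546655e-03,  1.54375329e-04]), 'joint_torque': array([ 3.83679304e-03, -4.47856557e+01, -4.07570457e+01,  7.02534802e-02,
        2.84210080e-02, -1.09639680e-04]), 'ee_pos': array([ 0.26402464, -0.53849978,  0.22960559]), 'ee_rot': array([-8.80607858e-04,  9.74136948e-01,  2.25956654e-01, -1.45856202e-04]), 'ft_force': array([ 0.82665017, -0.3905125 , -0.03564505]), 'moment': array([-0.01650934,  0.01867521,  0.02028322]), 'finger_force': 0.0, 'finger_gap': 0.08776556379448874}
```

View pics/top0.png

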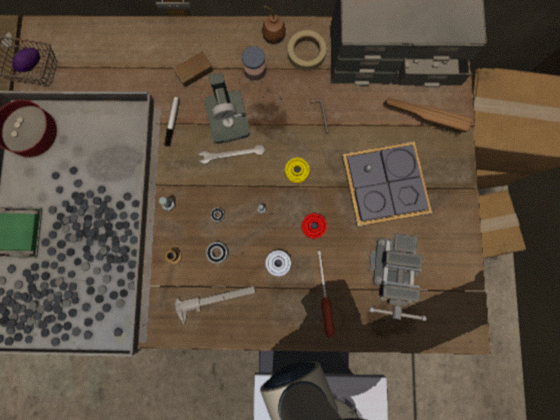

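View pics/side0.png

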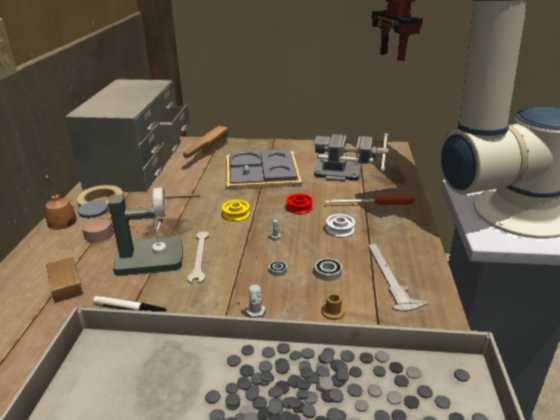

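```bash
python3 - <<'E'
from h import *
im=dict(np.load("top.npz"));P=cloud(im);f=im["frame"]
for n,(u,v) in dict(bearing=(217,253),sbear=(217,215),pulley=(278,264),bush=(172,256),bolt=(167,203),sbolt=(262,209),red=(314,225),yel=(297,170)).items():
    Q=P[v-18:v+19,u-18:u+19].reshape(-1,3); z0=np.median(Q[:,2])
    q=Q[Q[:,2]>z0+.006]; q=q[np.abs(q[:,2]-z0)<.1]
    (c,r)=cv2.minEnclosingCircle((q[:,:2]*1e3).astype(np.float32))
    zt=np.percentile(q[:,2],95);t=q[q[:,2]>zt-.005]
    print(n,"bench",z0.round(4),"top",zt.round(4),"n",len(q),"encl",np.round(c,1),round(r,1),"topmean",t[:,:2].mean(0).round(4),len(t))
tr=P[140:228,338:436]; print("tray z pct",np.percentile(tr[...,2],[5,25,50,75,95]).round(4))
for n,(u,v) in dict(spig=(368,168),pul=(401,163),bush=(374,202),hex=(408,196)).items(): print(n,P[v,u].round(4))
a=cv2.resize(f[140:228,338:436],None,fx=8,fy=6.8,interpolation=cv2.INTER_CUBIC);a=cv2.resize(f[138:230,336:438],None,fx=6,fy=6,interpolation=cv2.INTER_CUBIC)
cv2.imwrite("pics/tray.png",a)
b=cv2.resize(f[185:285,155:305],None,fx=5,fy=5,interpolation=cv2.INTER_CUBIC)
cv2.imwrite("pics/parts.png",b)
E
```

```text
bearing bench 0.0005 top 0.018 n 272 encl [442.2 258.8] 26.2 topmean [0.4419 0.2588] 209
sbear bench 0.0003 top 0.013 n 128 encl [538.9 260.6] 17.7 topmean [0.5389 0.2599] 116
pulley bench 0.0014 top 0.0271 n 447 encl [418.  104.5] 30.9 topmean [0.4182 0.104 ] 143
bush bench 0.0004 top 0.0331 n 111 encl [431.9 367.4] 19.2 topmean [0.4335 0.3686] 49
bolt bench 0.0006 top 0.0615 n 158 encl [555.  406.1] 36.5 topmean [0.5639 0.3882] 51
sbolt bench 0.0001 top 0.0459 n 52 encl [536.1 140. ] 27.2 topmean [0.5539 0.1485] 16
red bench 0.0016 top 0.0269 n 442 encl [511.6  15.5] 30.9 topmean [0.5106 0.0159] 162
yel bench 0.0015 top 0.0263 n 426 encl [656.   58.4] 31.3 topmean [0.654  0.0591] 181
tray z pct [-0.0019  0.0012  0.0159  0.0221  0.0276]
spig [ 0.6539 -0.1179  0.0417]
pul [ 0.6735 -0.2069  0.0201]
bush [ 0.5723 -0.1365  0.0162]
hex [ 0.5888 -0.2228  0.0153]
```

View pics/tray.png

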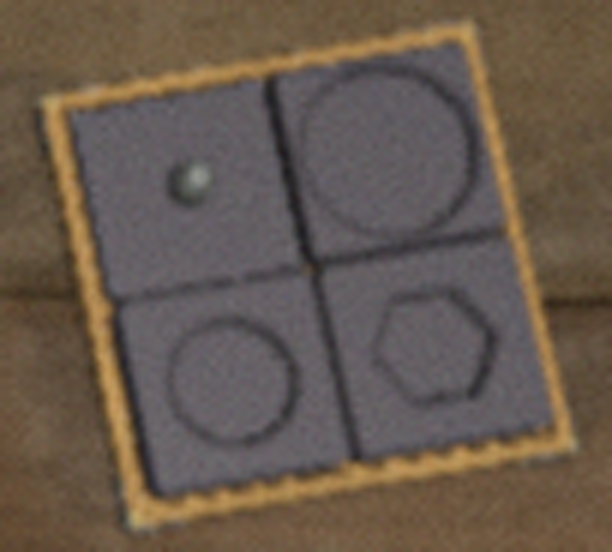

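View pics/parts.png

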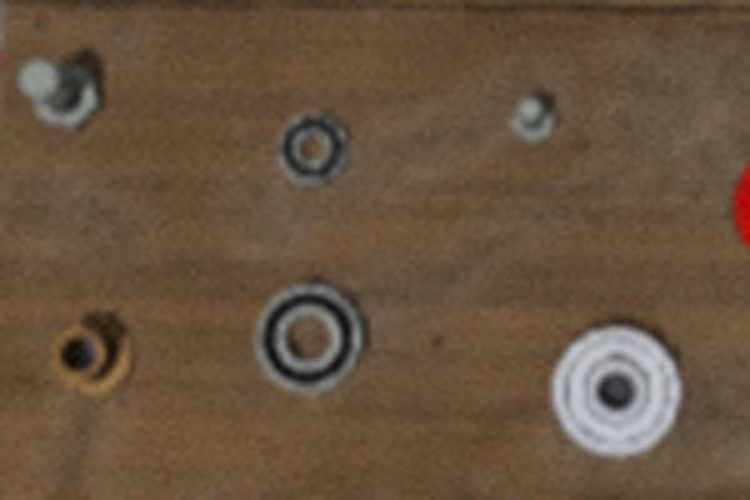

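```bash
cat >> h.py <<'E'
def ray(im,u,v,z):
    K=im["camera_matrix"];T=np.linalg.inv(im["view"])
    d=T[:3,:3]@np.array([(u-K[0,2])/K[0,0],-(v-K[1,2])/K[1,1],-1]);o=T[:3,3]
    return (o+d*(z-o[2])/d[2])[:2]
E
python3 - <<'E'
from h import *
im=dict(np.load("top.npz"));P=cloud(im)
t=lambda x,y,z:ray(im,336+(x+.5)/6-.5,138+(y+.5)/6-.5,z)
p=lambda x,y,z:ray(im,155+(x+.5)/5-.5,185+(y+.5)/5-.5,z)
C=np.array([t(43,100,.014),t(473,22,.014),t(577,447,.014),t(130,527,.014)])
print("sides",np.linalg.norm(C-np.roll(C,-1,0),axis=1).round(4),"centre",C.mean(0).round(4))
right=((C[1]-C[0])+(C[2]-C[3]))/2; dn=((C[3]-C[0])+(C[2]-C[1]))/2
a=np.arctan2(right[1],right[0]); b=np.arctan2(dn[1],dn[0])+np.pi/2; print("angles",np.degrees([a,b]))
th=(a+b)/2; r=np.array([np.cos(th),np.sin(th)]); d=np.array([r[1],-r[0]])
m=C.mean(0)
for n,(i,j),q in [("bearing",(-1,-1),None),("pulley",(1,-1),t(387,154,.024)),("bush",(-1,1),t(233,382,.024)),("bolt",(1,1),t(436,349,.024))]:
    print(n,(m+.043*(i*r+j*d)).round(4),None if q is None else q.round(4))
print("spigot top",t(198,180,.040),"foot",t(180,188,.02)); print("bolt top",p(38,79,.06),"head",p(65,102,.013),"bush top",p(80,354,.032),"flange",p(94,356,.005),"bearing",p(311,337,.015),"pulley",p(617,390,.022))
B=P[225:325,365:430];print("vise zmax",np.percentile(B[...,2],99.5)); q=B[B[...,2]>.03];print(q.min(0),q.max(0))
q=P[20:140,190:480].reshape(-1,3);q=q[q[:,2]>.06];print("far tall things min x",q[q[:,1]<-.05].min(0),q[q[:,1]<-.05].max(0))
def yq(a): return np.array([0,np.cos(a/2),np.sin(a/2),0])
for k,x in dict(b=(.442,.2588),pl=(.418,.1043),bu=(.4325,.368),bo=(.564,.389),N=tuple(m)).items():
    print(k,[(int(np.degrees(a)),None if (s:=inverse_kinematics([*x,.2],yq(a))) is None else s[[0,5]].round(2)) for a in np.radians([-90,-45,0,45,90])])
E
```

```text
sides [0.1892 0.1886 0.1908 0.1877] centre [ 0.623 -0.17 ]
angles [-79.00150021 -79.42060568]
bearing [ 0.6572 -0.1197] None
pulley [ 0.6733 -0.2042] [ 0.6718 -0.2034]
bush [ 0.5727 -0.1358] [ 0.5728 -0.1358]
bolt [ 0.5888 -0.2203] [ 0.5878 -0.2207]
spigot top [ 0.65539556 -0.11972559] foot [ 0.65716087 -0.11650863]
bolt top [0.56279585 0.38857769] head [0.55934629 0.3878566 ] bush top [0.43081665 0.36817173] flange [0.43099303 0.36819464] bearing [0.44146686 0.25731269] pulley [0.41713278 0.10426524]
vise zmax 0.09793058815209182
[ 0.29468172 -0.22612438  0.03725395] [0.48751035 0.10292765 1.03099037]
far tall things min x [ 0.85034314 -0.35129303  0.06001301] [ 0.95738977 -0.05015828  0.20148356]
b [(-90, None), (-45, None), (0, array([0.46, 2.03])), (45, array([0.46, 1.25])), (90, array([0.46, 0.46]))]
pl [(-90, None), (-45, array([0.17, 2.52])), (0, array([0.17, 1.74])), (45, array([0.17, 0.95])), (90, array([0.17, 0.17]))]
bu [(-90, array([ 0.65, -2.5 ])), (-45, None), (0, array([0.65, 2.22])), (45, array([0.65, 1.43])), (90, array([0.65, 0.65]))]
bo [(-90, array([ 0.55, -2.59])), (-45, None), (0, array([0.55, 2.12])), (45, array([0.55, 1.34])), (90, array([0.55, 0.55]))]
N [(-90, None), (-45, array([-0.32,  2.04])), (0, array([-0.32,  1.25])), (45, array([-0.32,  0.47])), (90, array([-0.32, -0.32]))]
```

```bash
cat >> h.py <<'E'
def yq(a): a=np.radians(a); return np.array([0,np.cos(a/2),np.sin(a/2),0])
OBJ=dict(bearing=((.442,.258),(.656,-.1195),.008),pulley=((.4177,.1043),(.6725,-.204),.010),
         bush=((.431,.368),(.5728,-.1358),.012),bolt=((.5615,.388),(.588,-.2205),.022))
def rep(t): s=state(); print(t,round(s["time"],1),"gap",round(s["finger_gap"],4),"ff",round(s["finger_force"],1),"F",s["ft_force"].round(1),"p",s["ee_pos"].round(4))
def pick(n,up=.16):
    p,_,g=OBJ[n]; move_to([*p,up],yq(90)); move_l([*p,g+.008],.12); close(); rep("closed"); move_l([*p,up],.2); rep("lifted")
def over(n,h=.05): # underside h above seat
    _,p,g=OBJ[n]; move_to([*p,.018+h+g+.008+.05],yq(55.8)); move_l([*p,.018+h+g+.008],.15)
def place(n,drop=.0015):
    _,p,g=OBJ[n]; move_l([*p,.018+drop+g+.008],.06); rep("down"); gripper_open(); rep("open"); move_l([*p,.2],.2)
def pic(n,f,box=None):
    im=get_image(n); a=im["frame"]
    if box: a=cv2.resize(a[box[1]:box[3],box[0]:box[2]],None,fx=5,fy=5,interpolation=cv2.INTER_CUBIC)
    cv2.imwrite(f"pics/{f}.png",a); return im
E
python3 - <<'E'
from h import *
rep("start"); move_to([.442,.258,.2],yq(90)); rep("moved"); pick("bearing"); over("bearing"); rep("over")
pic("side","s1",(200,100,330,200))
E
```

```text
start 0.1 gap 0.0878 ff 0.0 F [ 0.8 -0.4 -0. ] p [ 0.264  -0.5385  0.2296]
moved 3.0 gap 0.088 ff 0.0 F [-0.3 -0.6  0.1] p [0.4424 0.2574 0.2   ]
closed 5.3 gap 0.051 ff 30.0 F [-1.1  0.3  1.9] p [0.4419 0.258  0.0161]
lifted 6.2 gap 0.0508 ff 30.0 F [-0.3 -0.2 -1. ] p [0.4415 0.2577 0.1583]
over 8.2 gap 0.0514 ff 30.0 F [ 0.1 -0.2 -1.3] p [ 0.6558 -0.1188  0.084 ]
```

View pics/s1.png

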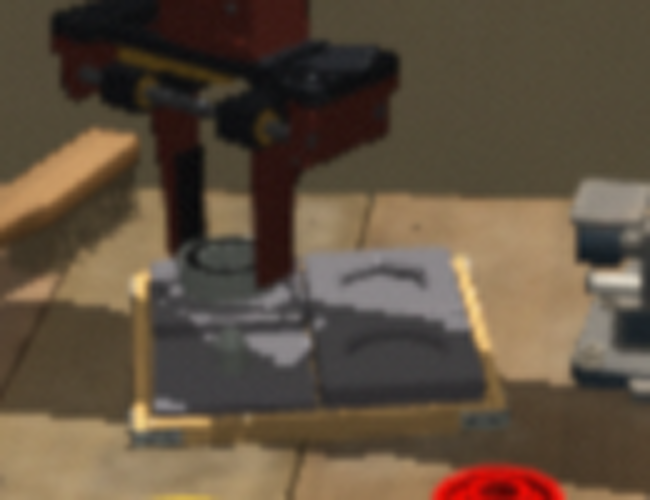

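```bash
python3 - <<'E'
from h import *
im=dict(np.load("side.npz"));V=im["view"];K=im["camera_matrix"]
def pr(p):
    c=V@[*p,1]; return ((np.array([K[0,0]*c[0]/-c[2]+K[0,2],-K[1,1]*c[1]/-c[2]+K[1,2]])-[200,100])*5+2).round(1)
print("bearing top centre",pr((.656,-.119,.083)),"spigot top",pr((.656,-.1195,.04)),"foot",pr((.656,-.1195,.018)))
E
```

```text
bearing top centre [230.5 255.4] spigot top [234.5 331.6] foot [236.4 369.9]
```

```bash
python3 - <<'E'
from h import *
place("bearing"); pick("pulley"); pic("side","s2",(200,100,330,200)); over("pulley",.02); place("pulley"); pick("bush"); rep("end")
pic("side","s3",(200,100,330,200))
pic("top","t3",(336,138,438,230))
E
```

```text
down 9.2 gap 0.0512 ff 30.0 F [-0.4  0.8 -1. ] p [ 0.6563 -0.1196  0.0359]
open 10.0 gap 0.0875 ff 0.0 F [-0.   0.6  0.8] p [ 0.656  -0.1195  0.0355]
closed 14.1 gap 0.0608 ff 30.0 F [-0.8  0.3  2. ] p [0.4176 0.1043 0.0182]
lifted 14.9 gap 0.0607 ff 30.0 F [-0.3 -0.2 -1.9] p [0.4171 0.1042 0.1583]
down 17.4 gap 0.0606 ff 30.0 F [ 0.3  0.2 -2.7] p [ 0.6722 -0.2039  0.0371]
open 18.1 gap 0.0875 ff 0.0 F [ 0.2  0.1 -0.7] p [ 0.6725 -0.204   0.0376]
closed 23.5 gap 0.0254 ff 30.0 F [-0.2  0.9 -0.7] p [0.431 0.368 0.02 ]
lifted 24.4 gap 0.0256 ff 30.0 F [ 0.2  0.4 -0.7] p [0.4305 0.3676 0.1583]
end 24.4 gap 0.0256 ff 30.0 F [ 0.2  0.4 -0.7] p [0.4305 0.3676 0.1583]
```

View pics/s3.png

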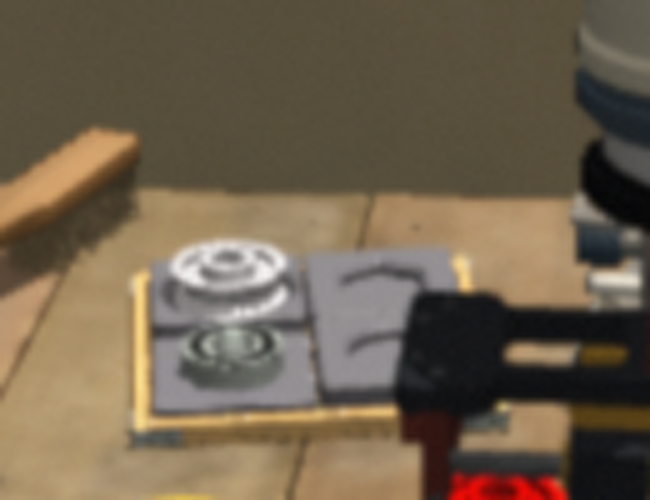

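View pics/t3.png

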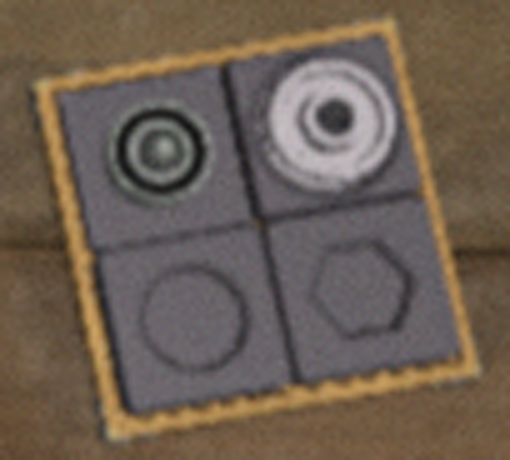

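The bearing sits over its spigot (top crop 160,150) and the pulley is in its pocket (332,120). I'll place the bush, then the bolt, and check level by depth.

```bash
python3 - <<'E'
from h import *
over("bush",.02); place("bush"); pick("bolt"); over("bolt",.02); place("bolt"); move_to([.40,.15,.25],yq(90)); rep("end")
pic("side","s4",(200,100,330,200))
pic("top","t4",(336,138,438,230))
P=np.mean([cloud(get_image("top")) for _ in range(8)],0).reshape(-1,3)
P2=np.mean([cloud(get_image("side")) for _ in range(8)],0).reshape(-1,3)
for n,r0,r1,zl,zh in [("bearing",.013,.025,.026,.045),("pulley",.017,.029,.03,.06),("bush",.0,.02,.04,.07),("bolt",0,.02,.065,.1)]:
  for Q in(P,P2):
    c=OBJ[n][1]; d=np.hypot(*(Q[:,:2]-c).T); q=Q[(d<r1)&(d>r0)&(Q[:,2]>zl)&(Q[:,2]<zh)]
    if len(q)<4: print(n,len(q)); continue
    A=np.c_[q[:,:2]-c,np.ones(len(q))]; s=np.linalg.lstsq(A,q[:,2],rcond=None)[0]
    print(n,len(q),"mean",q.mean(0).round(4),"slope",s[:2].round(3),"res",(q[:,2]-A@s).std().round(4))
E
```

```text
down 27.3 gap 0.0256 ff 30.0 F [ 0.8 -1.  -0.5] p [ 0.5726 -0.1358  0.0392]
open 28.4 gap 0.0881 ff 0.0 F [ 1.  -0.1 -0.5] p [ 0.5728 -0.1358  0.0395]
closed 33.5 gap 0.0195 ff 30.0 F [ 1.1  0.2 -0.3] p [0.5617 0.388  0.0301]
lifted 34.3 gap 0.0194 ff 30.0 F [ 0.2 -0.2 -2.2] p [0.5609 0.3877 0.1579]
down 37.5 gap 0.0197 ff 30.0 F [ 0.2 -0.6 -1.9] p [ 0.5878 -0.2205  0.0492]
open 38.6 gap 0.0876 ff 0.0 F [-0.8 -0.2 -1. ] p [ 0.588  -0.2205  0.0495]
end 41.0 gap 0.0878 ff 0.0 F [ 0.6 -1.3  0.4] p [0.4004 0.1495 0.2497]
bearing 213 mean [ 0.656  -0.1195  0.0324] slope [ 0.001 -0.004] res 0.0012
bearing 92 mean [ 0.6549 -0.1175  0.033 ] slope [ 0.021 -0.007] res 0.0013
pulley 249 mean [ 0.6738 -0.2059  0.0365] slope [-0.024  0.004] res 0.0029
pulley 82 mean [ 0.6729 -0.2054  0.0374] slope [ 0.012 -0.102] res 0.0031
bush 63 mean [ 0.5743 -0.1343  0.0483] slope [ 0.043 -0.025] res 0.0027
bush 71 mean [ 0.5736 -0.1312  0.0469] slope [ 0.035 -0.115] res 0.0033
bolt 64 mean [ 0.5887 -0.2185  0.0765] slope [ 0.118 -0.27 ] res 0.0025
bolt 48 mean [ 0.5885 -0.2149  0.074 ] slope [ 0.047 -0.46 ] res 0.0041
```

View pics/s4.png

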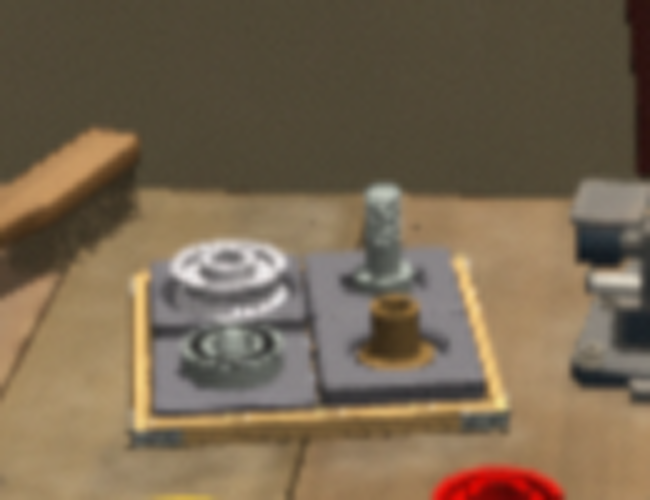

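View pics/t4.png

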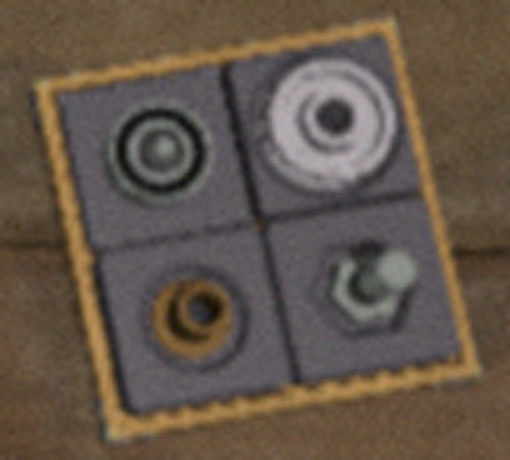

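```bash
python3 - <<'E'
from h import *
P=np.mean([cloud(get_image("top")) for _ in range(8)],0).reshape(-1,3)
c=np.array([.6735,-.2055]); d=P[:,:2]-c; r=np.hypot(*d.T); a=np.degrees(np.arctan2(d[:,1],d[:,0]))
ok=[]
for k in range(-180,180,60):
    for lo,hi in((.023,.029),(.011,.0145)):
        z=P[(r>lo)&(r<hi)&(a>=k)&(a<k+60),2]; print(k,lo,len(z),np.median(z).round(4))
        if lo>.02: ok.append(np.median(z))
print("spread",np.ptp(ok))
if np.ptp(ok)<.003: print(job_done())
E
```

```text
-180 0.023 27 0.0397
-180 0.011 8 0.0442
-120 0.023 32 0.0402
-120 0.011 5 0.045
-60 0.023 35 0.0397
-60 0.011 7 0.0439
0 0.023 27 0.0394
0 0.011 10 0.0444
60 0.023 23 0.0397
60 0.011 6 0.0446
120 0.023 26 0.0391
120 0.011 7 0.044
spread 0.001027880116906743
the job is handed in; nothing more can be done
None
```

The kit is made up and handed in at about 41 s: bearing over the spigot, pulley, bush and bolt in their nests. By depth the bearing and the pulley are level and fully down; the bush and bolt looked upright and seated in the pictures. The robot did not touch the small bearing or the small bolt.

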